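# Lock the sliding fence with its quarter-turn thumbscrew

### The job

Fasten the blue fence to its rail with the red-handled thumbscrew parked in the black end block: stand the screw in the fence's slot, slide the fence along with it until you feel it drop into the matching slot in the hidden steel strip below, let it down until its collar sits on the fence, then turn it clockwise a quarter turn to lock it and let go. Work gently: press and turn the screw only lightly, and leave the tub, the steel nut and the yellow cap where they are.

Things in the scene. Friction and masses are not known exactly. Their poses are not given: they have to be found in the camera images.
- fence_rail: Steel rail fixed to the worktop, 156 mm long along its own x axis (20 mm behind its origin to 136 mm ahead), 48 mm wide (18 mm to +y, 30 mm to -y), 26 mm high. Origin: on the worktop under the slot of the black end block that forms its near end. x leads away from the robot (yaw 0.12 to 0.27 rad), z up. The blue fence slides on it along its x axis.
- park_slot (a point): Centre of the parking slot on top of the black block (36 x 48 mm, top 35 mm above the worktop), where the thumbscrew stands at first, its collar on the block. The slot is 10 mm along rail x by 18 mm along rail y.
- strip_mid (a point): On the rail's centre line 61.5 mm ahead of its origin, 26 mm above the worktop: the top of a fixed 6 mm steel strip under the fence (14 mm hollow below). The strip has one slot, 10 mm along rail x by 19 mm along rail y, on the centre line. The fence hides it; its centre lies anywhere from 13.5 mm behind to 13.5 mm ahead (rail x) of this point.
- fence_slot (a point): Centre of the slot through the blue fence's 8 mm plate, on its upper face, 35 mm above the worktop; 10 mm along rail x by 19 mm along rail y. It starts 38 to 42 mm ahead of the rail's origin; the hidden slot lies 6 to 37 mm farther ahead (+x). The fence slides only along rail x (35 to 82 mm from the origin), with about 3 N of friction, and stays where left.
- thumbscrew: Thumbscrew of 56 to 112 g. Origin: centre of the underside of its collar (diameter 26 mm, 4 mm thick); z up. 47.5 mm above the worktop when the tip rests on the strip through the fence's slot, 35 mm when fully in. Then it turns freely clockwise seen from above; a quarter turn locks it, a hard stop comes only at about 1.75 rad; anticlockwise it jams after some 0.3 rad.
- screw_grip (a point): Centre of the thumbscrew's red grip bar, 14 mm above the screw's origin. The bar is 9 mm thick along screw x, 32 mm along screw y and 20 mm high (4 to 24 mm above the origin).
- screw_tip (a point): Lower end of the 8 mm shank, 21.5 mm below the screw's origin. Its lowest 5 mm carries two lugs, together 16 mm along screw y and 7 mm wide: they pass the slots only when screw y lies along rail y (as parked, or half a turn from it).
- grease_tub: White tub with red lid, diameter 59 mm, 42 mm high, loose on the worktop in front of the grey plate; leave it alone. Origin: centre of its underside.
- steel_nut: Grey steel nozzle nut, 23 x 23 x 38 mm, standing loose on the 36 mm high grey plate to the right of the rail; leave it alone. Origin: centre of its underside.
- yellow_cap: Yellow plastic cap, 24 x 24 x 22 mm, standing loose on the worktop left of the rail, beyond the cable; leave it alone. Origin: centre of its underside.
- bench_left (a point): A point on the guard panel along the left of the bench (y 0.258, from x 0.26 on): 0.37 high, from x 0.43 on 0.9; a bar above at z 0.86. A blue column bars the way ahead of the robot: x 0.253 to 0.336, y -0.218 to -0.028, z to 0.98. Keep the arm left of it (bearing of the TCP 0.16 rad or more); come in over the panel with the TCP 0.36 m from the base axis at z 0.45, then reach out.
- fence_wall (a point): Top edge of the fence's upright wall: near face 38 mm to -y (rail) of the slot's centre, 50 mm above the worktop, 66 mm long along rail x. The fence plate reaches 18 mm behind and 48 mm ahead of its slot.
- cable_bend (a point): Point on a stiff fixed cable, 12 mm thick, left of the rail. It comes from a black box (x 0.33 to 0.44, y -0.11 to 0.12, 0.13 high) at (0.44, 0.05, 0.21), falls to this point and on to (0.61, 0.15, 0.02), then lies towards (0.70, 0.175): open the fingers 30 mm or so at the parked screw. A black manifold hangs over the worktop from x 0.73 on at y 0.05 to 0.11, from z 0.10 up.
There are look-alikes about, which are no part of the job. There is more than one size of the fence_rail; the job needs the larger.

How it is judged:
By the outcome, as a careful person would: the job done as asked, in the order asked, and still so for the second after the job is handed in, with the robot touching nothing.
It also fails if it takes over 70 s, if anything falls off the work surface, if the arm or the gripper's body presses on something with over 40 N, if the wrist force passes 120 N, or if a joint passes its speed limit or range.

### The arm

A 6-joint arm with a two-finger parallel gripper is mounted at the origin on a cart in front of the work surface, level with it; the furniture and walls round the work are solid. World frame = base frame: x ahead of the robot, y to its left, z up, the work surface at z = 0. Lengths are in m, angles in rad, forces in N, time in s.
With the tool pointing down it reaches from about 0.35 to 0.8 m from the base axis. Payload 7.3 kg.
Tool frame: the origin (TCP) lies between the finger pads, 19 mm behind the fingertips; this is the grasp point; z points along the fingers, y is the line along which they close (so a half turn about z gives the same grasp; the last joint's range is limited). The gripper opens to 85 mm and grips with 20 to 120 N. Pads are 22 mm wide; open, the fingers measure 114 mm over their backs; the gripper's body (76 mm by 85 mm) begins 54 mm behind the grasp point. The pads swing forward as they close: fully open they stand 13 mm farther back than shut.
Start: joints at [0.974, 0.342, 1.524, -0, 1.275, -0.146], TCP at [0.229, 0.473, 0.25] pointing down, gripper open.
Joint ranges: [-2.53, 2.53], [-0.77, 2.02], [0.04, 2.7], [-1, 4.14], [0.28, 2.66], [-3.11, 3.11]. Speed limits (rad/s): [2.57, 2.57, 3.14, 3.14, 3.14, 3.14].

### API

Orientations are given as a unit quaternion [x, y, z, w].
In Python, from bench import sensors, optics, hand_in gives the robot as it stands.
- The arm moves only by the tool move_tool, called after "Request:" by a JSON object that holds its "method" and its "body". Schema: {"type":"object","properties":{"offsets":{"type":"array","items":{"type":"number"},"minItems":4,"maxItems":20},"jaw":{"type":"number"},"only":{"type":"string"},"quiet":{"type":"boolean"},"lines":{"type":"string"}},"required":["offsets"],"additionalProperties":false}. offsets is one flat list of numbers that holds 1 to 5 rows one after another, with no inner brackets; each row has 4 numbers: dx, dy, dz in m, then a turn about the tool's z in rad; each row shifts and turns the commanded pose from where the row before left it, along the tool's axes as they then stand; what a row does not reach is not made up. A row lasts 1/12 s, in which the tool goes at most 0.0417 m and 0.125 rad, less where a joint would pass 70% of its speed; a pose out of reach is approached as far as the arm can. jaw is the finger opening in m, set as the call begins (left out keeps the last). The fingers move at their own pace and stop on an object; the grip force is fixed at half the most. Time passes only in rows, so rows that do not move let the fingers close. The tool returns the time, the measured TCP pose, the force, the opening and the grip force at its end. only (a regular expression) keeps the lines of the reply that match it, lines (a string "A,B") keeps lines A to B, and quiet returns only ok. Input that does not fit is refused with a message, and nothing moves.
- sensors.read_state(): the state, without advancing time (a new reading comes with each control period).
- optics.capture(name): name is "scene" or "side" or "wrist"; returns a dict with "pixels" (400x640x3 uint8, red, green, blue), "fx", "fy", "cx", "cy" (pixels), "R" (3x3) and "t" (3): a world point X has camera coordinates R X + t; the wrist camera has in their place "tool_from_camera" (4x4, takes a point from camera to tool coordinates, whose origin is the TCP and whose axes are the flange's). Camera axes: x right, y down, z forward; pixel columns grow to the right and rows downward; lengths in m; the calibration is good to about 2 mm. A picture is of the moment at which its call begins: read the wrist's pose just before it. There is no depth.
- hand_in(): hands the job in; it is judged then, once.
The state is a dict: "t": time; "joint_pos": joint angles; "qvel": joint speeds; "tau": joint torques, N m; "tcp_pos": TCP position; "eef_rot": TCP orientation; "wrist_force": force on the tool from outside, world axes, zero at the start; "ft_torque": the same for the moment, N m; "grip_width": finger opening in m; "gripper_force": force on a finger pad.
Only numpy, scipy, OpenCV 4.12 (cv2) and the standard library are available. Lean on these libraries where they do the work, as an engineer would, in place of code of your own. Each camera call takes 0.05 s, during which the arm holds its last target. There are 200 camera calls.

## Working session

There is one attempt and no reset: what is moved stays moved. The work goes in short steps, Python scripts to look and compute and a tool call to move; the robot and the scene stay as the last step left them, time stands still between calls to the robot, and variables do not carry over. Pictures are saved under pics/ and viewed, at most 10 in all, crops included, and the job is handed in when it is done.

```bash
mkdir -p pics; ls; cat > h.py <<'E'
import numpy as np, cv2
from bench import sensors, optics
def save(n,f,crop=None,s=1):
    c=optics.capture(n); p=c["pixels"]
    np.savez(f"pics/{f}.npz",**{k:v for k,v in c.items()})
    q=p if crop is None else p[crop[1]:crop[3],crop[0]:crop[2]]
    q=cv2.resize(q,None,fx=s,fy=s,interpolation=cv2.INTER_CUBIC)
    cv2.imwrite(f"pics/{f}.png",q[:,:,::-1]); return c
def ray(c,u,v):
    d=np.array([(u-c["cx"])/c["fx"],(v-c["cy"])/c["fy"],1.])
    if "tool_from_camera" in c:
        from scipy.spatial.transform import Rotation as Ro
        T=c["tool_from_camera"]; R=Ro.from_quat(c["q"]).as_matrix()
        return R@T[:3,3]+c["p"], R@T[:3,:3]@d
    return -c["R"].T@c["t"], c["R"].T@d
def onz(c,u,v,z):
    o,d=ray(c,u,v); return o+d*(z-o[2])/d[2]
def proj(c,X):
    q=c["R"]@np.array(X)+c["t"]; return c["fx"]*q[0]/q[2]+c["cx"],c["fy"]*q[1]/q[2]+c["cy"]
E
python3 - <<'E'
from h import *
s=sensors.read_state(); print(s)
a=save("scene","a"); b=save("side","b")
for c in(a,b): print(c["fx"],-c["R"].T@c["t"])
im=np.vstack([a["pixels"],b["pixels"]]); cv2.imwrite("pics/ab.png",cv2.resize(im,(480,600),interpolation=cv2.INTER_AREA)[:,:,::-1])
E
```

```text
pics
{'t': 0.0, 'joint_pos': array([ 9.73995898e-01,  3.42764443e-01,  1.52501528e+00, -3.97083932e-05,
        1.27541266e+00, -1.46025239e-01]), 'qvel': array([ 1.11029788e-03,  8.82027540e-05, -1.75125042e-03,  9.19615097e-04,
       -6.11568265e-04, -1.73215146e-03]), 'tau': array([ 1.34864276e-03, -4.33676898e+01, -2.46014625e+01, -7.48651019e-05,
        7.81522016e-03, -3.86307349e-06]), 'tcp_pos': array([0.2285119 , 0.47224237, 0.2493049 ]), 'eef_rot': array([ 2.23478451e-01,  9.74708542e-01, -7.52220440e-04, -2.72602671e-04]), 'wrist_force': array([-0.33069106,  0.19724541, -0.07053445]), 'ft_torque': array([ 0.01528023,  0.07246142, -0.0027492 ]), 'gripper_force': 0.0, 'grip_width': 0.08522241696637832}
421.6662527767337 [ 1.01450872 -0.26221255  1.11082307]
482.2824639647531 [ 1.12811156 -0.12220102  1.22705585]
```

View pics/a.png

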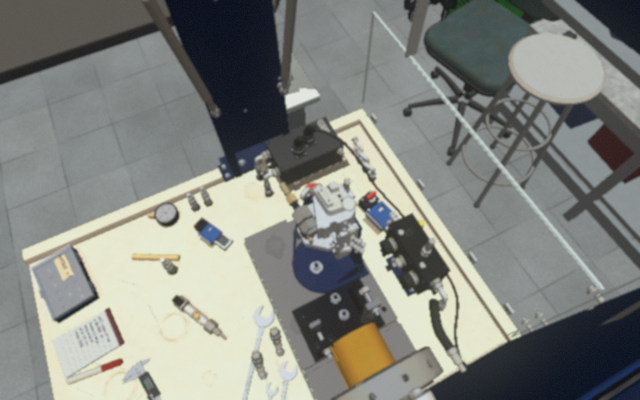

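View pics/b.png

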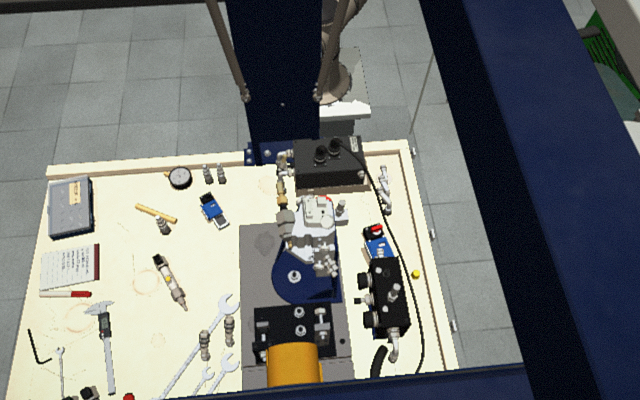

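The scene view shows the red-handled screw and blue fence at about (375,205), and the side view shows them at (375,240). A second blue fence, the look-alike, is at (212,235) and (212,210). I'll zoom in on both views.

```bash
python3 - <<'E'
from h import *
a=np.load("pics/a.npz"); b=np.load("pics/b.npz")
ca=a["pixels"][175:250,340:420]; cb=b["pixels"][205:280,345:425]
im=np.hstack([cv2.resize(x,(400,375),interpolation=cv2.INTER_CUBIC) for x in(ca,cb)])
cv2.imwrite("pics/crop1.png",im[:,:,::-1])
P={}
for n,c in(("a",a),("b",b)):
    hsv=cv2.cvtColor(c["pixels"],cv2.COLOR_RGB2HSV)
    bl=cv2.inRange(hsv,(100,120,60),(120,255,255)); rd=cv2.inRange(hsv,(0,150,110),(8,255,255))|cv2.inRange(hsv,(172,150,110),(180,255,255))
    for nm,m in(("blue",bl),("red",rd)):
        k,_,st,ce=cv2.connectedComponentsWithStats(m)
        for i in range(1,k):
            if st[i,4]>12 and 180<ce[i][0]<420 and 170<ce[i][1]<290: print(n,nm,st[i],ce[i].round(1),onz(c,*ce[i],0.049 if nm=="red" else .035).round(4))
E
```

```text
a blue [369 203  21  24 242] [379.8 213.9] [0.6384 0.1001 0.035 ]
a blue [201 224  19  18 172] [209.9 233.1] [ 0.4754 -0.3457  0.035 ]
a red [367 193   8   6  23] [370.5 195.7] [0.5824 0.101  0.049 ]
b blue [201 199  21  20 223] [211.3 208.9] [ 0.4755 -0.3449  0.035 ]
b blue [335 233   3  18  25] [335.6 242. ] [ 0.6075 -0.0112  0.035 ]
b blue [366 237  28  22 295] [379.2 246.9] [0.6325 0.1038 0.035 ]
b blue [ 272  251   70   53 1883] [300.  281.2] [ 0.7087 -0.1155  0.035 ]
b red [320 195  11   6  17] [325.9 196.9] [ 0.4742 -0.0237  0.049 ]
b red [371 225  11   7  46] [376.1 227.6] [0.5813 0.1016 0.049 ]
```

View pics/crop1.png

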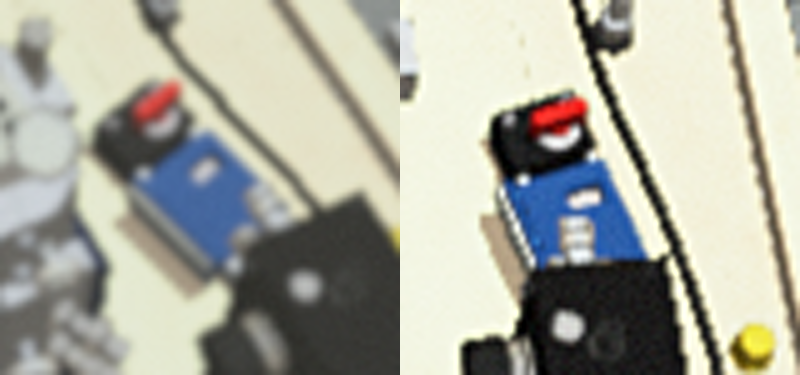

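The scene crop shows the red bar at about (157,102). In the side crop the bar is at (558,117), the fence slot is the white patch at (585,197), and the yellow cap is at (752,345). The 52 mm-long blue plate next to the red screw is the large fence at y≈0.10.

```bash
python3 - <<'E'
from h import *
a=dict(np.load("pics/a.npz")); b=dict(np.load("pics/b.npz"))
A=lambda u,v,z:onz(a,340+u/5,175+v/5,z).round(4)
B=lambda u,v,z:onz(b,345+(u-400)/5,205+v/5,z).round(4)
print("slot",A(207,170,.03),B(585,197,.03))
print("grip",A(157,102,.059),B(558,117,.056))
p,q=B(605,160,.035),B(645,262,.035); print("edge",p,q,np.arctan2(*(q-p)[1::-1]))
p,q=B(498,190,.050),B(522,262,.050); print("wall",p,q,np.arctan2(*(q-p)[1::-1]))
p,q=A(215,133,.035),A(290,215,.035); print("edgeA",p,q,np.arctan2(*(q-p)[1::-1]))
p,q=B(532,128,.056),B(585,110,.056); print("bar",p,q,np.arctan2(-(q-p)[0],(q-p)[1]))
E
```

```text
slot [0.6255 0.1136 0.03  ] [0.6238 0.1134 0.03  ]
grip [0.5867 0.1002 0.059 ] [0.5871 0.1013 0.056 ]
edge [0.6053 0.1268 0.035 ] [0.666  0.1382 0.035 ] 0.18564633868785316
wall [0.624  0.0639 0.05  ] [0.6659 0.0706 0.05  ] 0.15856217831810443
edgeA [0.6093 0.1278 0.035 ] [0.6724 0.1387 0.035 ] 0.17105361520045972
bar [0.5923 0.0864 0.056 ] [0.5843 0.1165 0.056 ] 0.2597750910053699
```

Request:
{"method": "move_tool", "body": {"offsets": [0, 0, -0.04, 0, 0, 0, -0.04, 0, 0, 0, -0.04, 0, 0, 0, -0.04, 0, 0, 0, -0.04, 0], "jaw": 0.03}}

```text
t: 0.52
tcp_pos: [0.2284, 0.472, 0.4517]
eef_rot: [0.223, 0.975, -0.0, -0.0]
wrist_force: [0.2, 0.7, -0.2]
grip_width: 0.0301
gripper_force: 0.0
```

Request:
{"method": "move_tool", "body": {"offsets": [0, -0.04, 0, 0, 0, -0.04, 0, 0, 0, -0.04, 0, 0, 0, -0.04, 0, 0]}}

```text
t: 0.85
tcp_pos: [0.1581, 0.3271, 0.4494]
eef_rot: [0.223, 0.975, -0.0, -0.0]
wrist_force: [0.8, -1.1, 0.4]
grip_width: 0.0299
gripper_force: 0.0
```

Request:
{"method": "move_tool", "body": {"offsets": [-0.036, -0.0018, 0, 0.1, -0.036, -0.0018, 0, 0.1, -0.036, -0.0018, 0, 0.1, -0.036, -0.0018, 0, 0.1, -0.036, -0.0018, 0, 0.1]}}

```text
t: 1.27
tcp_pos: [0.2963, 0.2122, 0.4497]
eef_rot: [0.46, 0.888, -0.0, -0.0]
wrist_force: [0.6, 0.9, -0.5]
grip_width: 0.0301
gripper_force: 0.0
```

Request:
{"method": "move_tool", "body": {"offsets": [-0.036, -0.0018, 0, 0.1, -0.036, -0.0018, 0, 0.1, -0.036, -0.0018, 0, 0.1, -0.036, -0.0018, 0, 0.1, 0, 0, 0, 0]}}

```text
t: 1.68
tcp_pos: [0.3552, 0.0776, 0.4492]
eef_rot: [0.63, 0.776, -0.001, 0.0]
wrist_force: [-0.6, 0.8, 0.2]
grip_width: 0.0301
gripper_force: 0.0
```

Request:
{"method": "move_tool", "body": {"offsets": [0, 0.04, 0, 0, 0, 0.04, 0, 0, 0, 0.04, 0, 0, 0, 0.04, 0, 0, 0, 0.02, 0, 0]}}

```text
t: 2.1
tcp_pos: [0.5325, 0.1228, 0.4477]
eef_rot: [0.625, 0.781, -0.001, -0.001]
wrist_force: [-0.1, -0.4, -1.7]
grip_width: 0.0299
gripper_force: 0.0
```

Request:
{"method": "move_tool", "body": {"offsets": [-0.013, 0.016, 0.04, 0, -0.013, 0.016, 0.04, 0, 0, 0, 0.04, 0, 0, 0, 0.04, 0, 0, 0, 0.04, 0]}}

```text
t: 2.52
tcp_pos: [0.5632, 0.1051, 0.2535]
eef_rot: [0.625, 0.781, -0.0, -0.0]
wrist_force: [0.6, 0.4, -0.3]
grip_width: 0.0297
gripper_force: 0.0
```

Request:
{"method": "move_tool", "body": {"offsets": [0, 0, 0.03, 0, 0, 0, 0, 0, 0, 0, 0, 0]}}

```text
t: 2.77
tcp_pos: [0.563, 0.1052, 0.2251]
eef_rot: [0.625, 0.781, -0.001, -0.001]
wrist_force: [0.2, 0.9, 1.5]
grip_width: 0.0297
gripper_force: 0.0
```

```bash
python3 - <<'E'
from h import *
s=sensors.read_state(); c=save("wrist","w1"); print(s["tcp_pos"],s["eef_rot"],c["tool_from_camera"].round(3),c["fx"])
np.savez("pics/w1.npz",**c,p=s["tcp_pos"],q=s["eef_rot"])
E
```

```text
[0.56304461 0.10515729 0.22510324] [ 0.62504729  0.78058497 -0.00110825 -0.00132883] [[-0.001 -0.962 -0.272  0.07 ]
 [ 1.    -0.001  0.    -0.001]
 [-0.001 -0.272  0.962 -0.123]
 [ 0.     0.     0.     1.   ]] 344.40567338418083
```

View pics/w1.png

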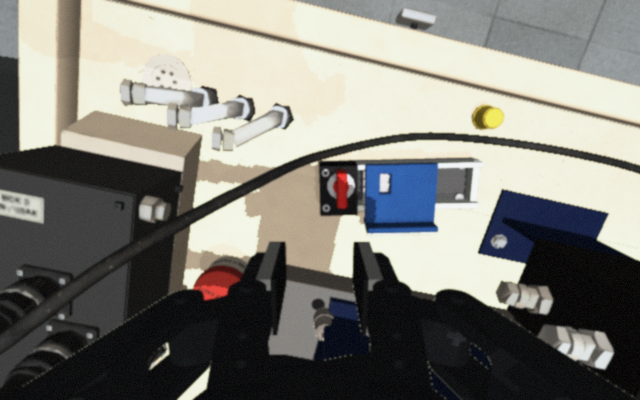

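The wrist view shows the red bar at (342,190) on the black block, spanning columns 320–357. The fence slot is at (384,183), and the rail is nearly aligned with the image rows. The cable passes about 20 px behind the block, and the tub lid is at (220,280).

```bash
cat >> h.py <<'E'
def load(f): return dict(np.load(f"pics/{f}.npz"))
def mask(c,lo,hi,box):
    hsv=cv2.cvtColor(c["pixels"],cv2.COLOR_RGB2HSV); m=cv2.inRange(hsv,lo,hi); k=np.zeros_like(m); x0,y0,x1,y1=box; k[y0:y1,x0:x1]=255; return m&k
def line(c,pts,z):
    P=np.array([onz(c,u,v,z)[:2] for u,v in pts]); vx,vy,x,y=cv2.fitLine(P.astype(np.float32),cv2.DIST_HUBER,0,1e-4,1e-4).ravel(); return np.arctan(vy/vx),(x,y)
E
python3 - <<'E'
from h import *
c=load("w1")
red=mask(c,(0,150,90),(8,255,255),(320,160,365,220))|mask(c,(172,150,90),(180,255,255),(320,160,365,220))
ys,xs=np.nonzero(red); print("red",xs.min(),xs.max(),ys.min(),ys.max(),len(xs))
top=cv2.minAreaRect(np.column_stack([xs,ys]).astype(np.float32)); print(top)
print("grip ctr z.055",onz(c,xs.mean(),ys.mean(),.056))
bl=mask(c,(100,100,40),(125,255,255),(355,150,450,240))
# upper edge of plate (left side, +y)
pts=[(u,np.nonzero(bl[:,u])[0].min()) for u in range(372,434)]; print("yaw edge",line(c,pts,.035))
pts=[(u,np.nonzero(bl[:,u])[0].max()) for u in range(372,434)]; print("yaw wall",line(c,pts,.05))
blf=np.uint8(bl); k,l,st,ce=cv2.connectedComponentsWithStats(255-bl[165:215,368:430]); 
for i in range(k):
    if 40<st[i,4]<600: print("slot",st[i],ce[i]+[368,165],onz(c,*(ce[i]+[368,165]),.031))
v=np.nonzero(bl[195,:])[0]; print("plate row195",v.min(),v.max(),onz(c,v.min(),195,.035),onz(c,v.max(),195,.035))
for r in range(172,210,6):
    g=c["pixels"][r,312:372].sum(1)//3; print(r,g.tolist())
E
```

```text
red 334 347 172 208 382
((340.5, 190.0), (36.0, 13.0), 90.0)
grip ctr z.055 [0.58126778 0.10491248 0.056     ]
yaw edge (np.float32(0.24244666), (np.float32(0.622105), np.float32(0.13377582)))
yaw wall (np.float32(0.2417079), (np.float32(0.6455001), np.float32(0.077442884)))
slot [ 11   8  12  20 211] [384.07582938 182.62085308] [0.62222089 0.11469325 0.031     ]
plate row195 365 435 [0.60694346 0.0999742  0.035     ] [0.67124001 0.11435238 0.035     ]
172 [166, 166, 162, 157, 143, 138, 113, 69, 44, 70, 112, 117, 88, 63, 80, 114, 117, 89, 34, 27, 30, 36, 38, 41, 39, 36, 45, 50, 46, 47, 40, 46, 48, 43, 49, 49, 49, 43, 39, 39, 42, 41, 44, 42, 48, 63, 74, 76, 58, 51, 77, 130, 146, 112, 93, 103, 107, 110, 107, 111]
178 [158, 160, 151, 142, 142, 138, 122, 83, 40, 21, 23, 22, 25, 26, 25, 23, 40, 83, 123, 140, 142, 139, 125, 106, 81, 57, 67, 76, 94, 110, 117, 116, 117, 114, 146, 204, 232, 236, 233, 216, 166, 101, 53, 43, 44, 62, 75, 74, 58, 54, 73, 112, 118, 93, 93, 103, 107, 110, 107, 110]
184 [161, 161, 156, 154, 144, 138, 132, 95, 47, 21, 26, 21, 19, 20, 45, 100, 138, 145, 144, 144, 132,
[... 522 characters left out ...]
 19, 24, 32, 59, 86, 102, 110, 106, 77, 60, 60, 66, 70, 72, 71, 69, 69, 68, 77, 103, 115, 88, 52, 26, 19, 19, 22, 16, 25, 32, 39, 50, 49, 53, 66, 88, 92, 72, 72, 85, 87, 90, 99, 104]
202 [163, 162, 163, 164, 162, 157, 146, 111, 58, 24, 19, 17, 24, 23, 18, 22, 18, 22, 17, 18, 23, 21, 20, 22, 31, 44, 58, 68, 72, 73, 72, 66, 69, 62, 54, 40, 20, 18, 18, 18, 14, 19, 19, 20, 28, 48, 68, 82, 82, 84, 90, 100, 95, 69, 59, 63, 62, 63, 63, 62]
208 [164, 166, 162, 162, 160, 164, 156, 123, 78, 50, 81, 119, 114, 79, 54, 87, 116, 102, 62, 27, 22, 18, 17, 18, 20, 27, 39, 42, 47, 49, 53, 50, 51, 41, 25, 19, 19, 19, 14, 20, 16, 19, 13, 19, 42, 98, 149, 170, 175, 176, 170, 155, 127, 80, 63, 60, 60, 60, 66, 65]
```

Request:
{"method": "move_tool", "body": {"offsets": [-0.005, 0.018, 0.025, -0.022, 0, 0, 0.04, 0, 0, 0, 0.04, 0, 0, 0, 0, 0, 0, 0, 0, 0]}}

```text
t: 3.23
tcp_pos: [0.5827, 0.1041, 0.1221]
eef_rot: [0.617, 0.787, -0.0, -0.0]
wrist_force: [0.7, -0.0, 1.2]
grip_width: 0.0301
gripper_force: 0.0
```

```bash
python3 - <<'E'
from h import *
s=sensors.read_state(); c=save("wrist","w2",(200,100,520,340),2.4)
np.savez("pics/w2.npz",**c,p=s["tcp_pos"],q=s["eef_rot"])
c=load("w2"); print(c["p"],c["q"])
red=mask(c,(0,150,90),(8,255,255),(200,100,520,400))|mask(c,(172,150,90),(180,255,255),(200,100,520,400))
n,l,st,ce=cv2.connectedComponentsWithStats(red)
for i in range(1,n):
    if st[i,4]>60: print(st[i],ce[i],onz(c,*ce[i],.056))
E
```

```text
[0.58274599 0.10411477 0.12206661] [ 6.16545453e-01  7.87319293e-01 -6.48171747e-05 -1.78330736e-04]
[309 200  22  51 802] [319.52743142 223.88653367] [0.58172055 0.1052026  0.056     ]
```

View pics/w2.png

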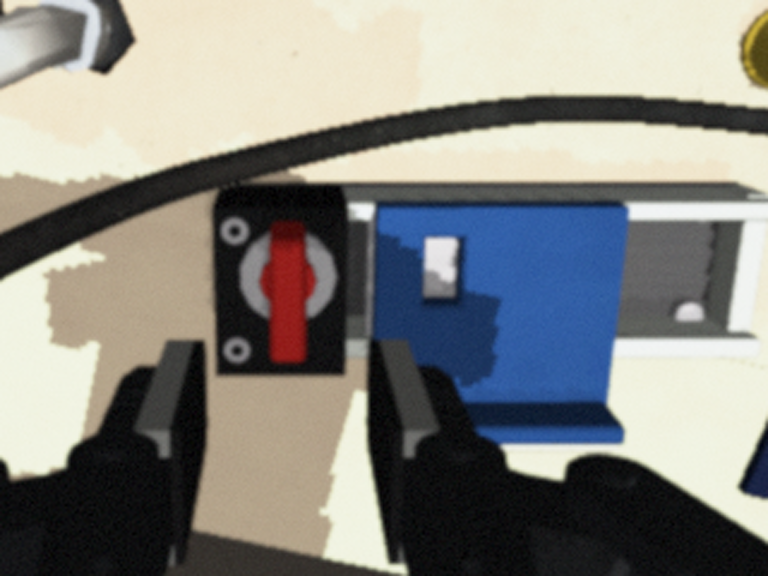

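The red bar is centred between the fingers (column 320, rows 200–250) and parallel to the pads, with the cable clear behind it. I'll go down and grip it.

Request:
{"method": "move_tool", "body": {"offsets": [0.001, -0.001, 0.025, 0, 0, 0, 0.02, 0, 0, 0, 0.012, 0, 0, 0, 0, 0]}}

```text
t: 3.62
tcp_pos: [0.5821, 0.1049, 0.0655]
eef_rot: [0.617, 0.787, 0.001, 0.001]
wrist_force: [-0.6, 0.1, -0.8]
grip_width: 0.0299
gripper_force: 0.0
```

Request:
{"method": "move_tool", "body": {"offsets": [0, 0, 0.005, 0, 0, 0, 0, 0]}}

```text
t: 3.78
tcp_pos: [0.5827, 0.1048, 0.0613]
eef_rot: [0.617, 0.787, 0.001, 0.002]
wrist_force: [-0.7, 1.3, -0.7]
grip_width: 0.0303
gripper_force: 0.0
```

Request:
{"method": "move_tool", "body": {"offsets": [0, 0, 0, 0, 0, 0, 0, 0, 0, 0, 0, 0, 0, 0, 0, 0], "jaw": 0.0}}

```text
t: 4.12
tcp_pos: [0.5822, 0.1048, 0.0608]
eef_rot: [0.617, 0.787, 0.001, 0.001]
wrist_force: [-1.3, -0.3, 6.3]
grip_width: 0.0073
gripper_force: 60.4
```

Request:
{"method": "move_tool", "body": {"offsets": [0, 0, -0.006, 0, 0, 0, -0.01, 0, 0, 0, -0.01, 0, 0, 0, -0.006, 0, 0, 0, 0, 0]}}

```text
t: 4.53
tcp_pos: [0.5817, 0.1047, 0.093]
eef_rot: [0.617, 0.787, 0.001, 0.001]
wrist_force: [-0.7, 0.1, -0.5]
grip_width: 0.0076
gripper_force: 59.6
```

```bash
python3 - <<'E'
from h import *
c=load("w2")
bl=mask(c,(100,80,20),(125,255,255),(350,180,470,290))
k,l,st,ce=cv2.connectedComponentsWithStats(255-bl[190:240,362:420])
for i in range(k):
    if 60<st[i,4]<1500: print(st[i],ce[i]+[362,190]); x,y,w,h,_=st[i]; x+=362;y+=190; ctr=(x+w/2-.5,y+h/2-.5); P=onz(c,*ctr,.035); print(P, onz(c,x,ctr[1],.035),onz(c,x+w,ctr[1],.035))
u=np.array([np.cos(.242),np.sin(.242),0]);n=np.array([-u[1],u[0],0])
G=np.array([.5822,.1048,0]); print("from grip-time tcp:",(P-G)@u,(P-G)@n)
s=sensors.read_state(); print("now",(P-s["tcp_pos"])@u,(P-s["tcp_pos"])@n)
w=save("wrist","w3"); np.savez("pics/w3.npz",**w,p=s["tcp_pos"],q=s["eef_rot"])
cv2.imwrite("pics/w3.png",cv2.resize(w["pixels"][160:340,200:460],(780,540),interpolation=cv2.INTER_CUBIC)[:,:,::-1])
E
```

```text
[ 14   9  16  25 360] [383.225      210.90277778]
[0.62130506 0.11612163 0.035     ] [0.61663559 0.11497466 0.035     ] [0.62659718 0.11742153 0.035     ]
from grip-time tcp: 0.040678728788777443 0.0016203966480149087
now 0.04113411110494116 0.0015630680970250797
```

View pics/w3.png

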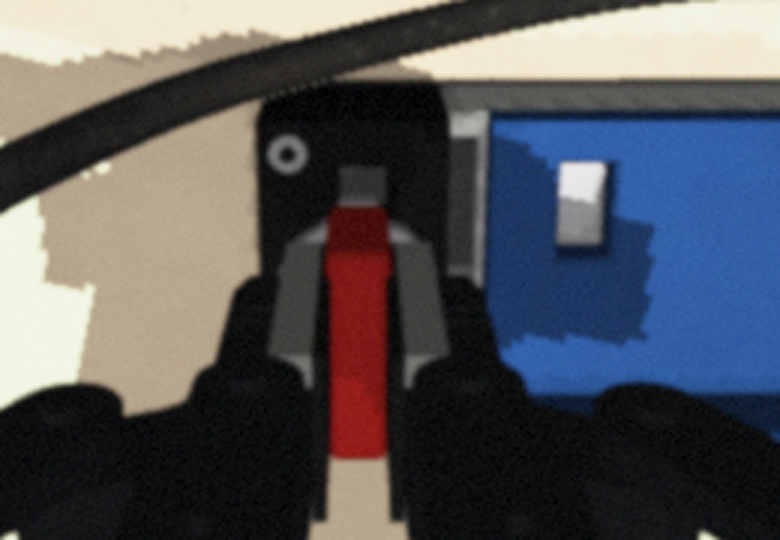

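The bar is held centrally between the pads, and the empty park slot shows behind it at (362,185). The fence slot is at (582,205). I'll move along the rail.

Request:
{"method": "move_tool", "body": {"offsets": [0, 0.015, 0, 0, 0, 0.015, 0, 0, 0, 0.011, 0, 0, 0, 0, 0, 0, 0, 0, 0, 0]}}

```text
t: 5.0
tcp_pos: [0.6203, 0.1145, 0.0902]
eef_rot: [0.617, 0.787, -0.001, -0.001]
wrist_force: [0.4, -0.2, -0.5]
grip_width: 0.0075
gripper_force: 59.6
```

```bash
python3 - <<'E'
from h import *
c=load("w2");s=sensors.read_state();u=np.array([np.cos(.242),np.sin(.242),0]);n=np.array([-u[1],u[0],0])
P=np.array([.6213,.1161,0]);d=P-s["tcp_pos"];print(d@u,d@n,s["tcp_pos"])
w=save("wrist","w4"); np.savez("pics/w4.npz",**w,p=s["tcp_pos"],q=s["eef_rot"])
for f in("w3","w4"):
    c=load(f);z=c["p"][2]-.0613+.059
    red=mask(c,(0,150,90),(8,255,255),(280,160,360,340))|mask(c,(172,150,90),(180,255,255),(280,160,360,340))
    ys,xs=np.nonzero(red); e=(np.percentile(xs,3)+np.percentile(xs,97))/2
    # top of bar: far/near ends at centre column
    col=ys[abs(xs-e)<3]; print(f,xs.min(),xs.max(),col.min(),col.max(),onz(c,e,(col.min()+col.max())/2,z)-c["p"], [ (onz(c,e,r,z)-c["p"])@n for r in(col.min(),col.max())])
E
```

```text
0.0013819057689247567 0.0012903070085087793 [0.62026758 0.11451613 0.09018663]
w3 309 329 244 312 [-0.00129069  0.00083642 -0.0023    ] [np.float64(0.015990307068967355), np.float64(-0.014663433569771152)]
w4 309 329 244 312 [-0.0013237   0.00083052 -0.0023    ] [np.float64(0.015987346849174782), np.float64(-0.014652716479351173)]
```

```bash
python3 - <<'E'
from h import *
w=load("w4"); cv2.imwrite("pics/w4.png",cv2.resize(w["pixels"][180:320,240:420],(774,602)[:2] if 0 else (770,599),interpolation=cv2.INTER_CUBIC)[:,:,::-1])
E
```

```text
(no output)
```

View pics/w4.png

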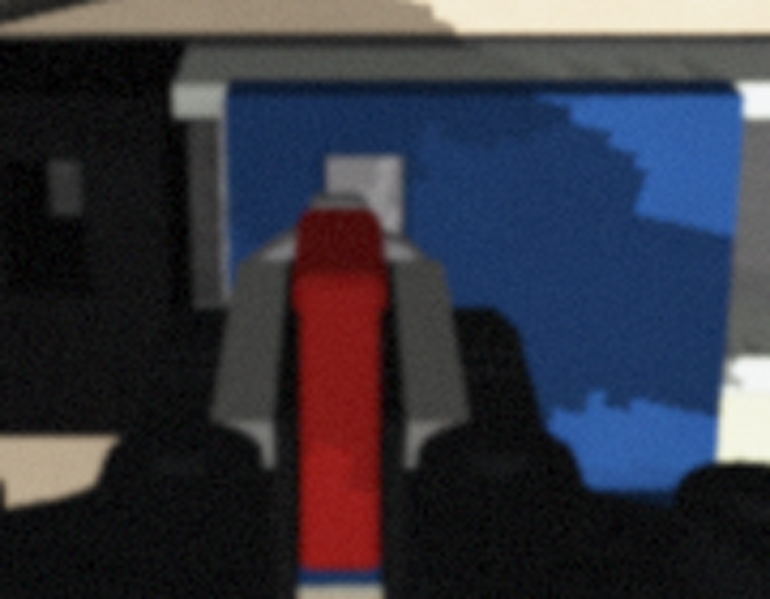

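The fence slot spans crop columns 326–404 and the bar is centred at column 340. The screw therefore needs about 2.8 mm more along +x.

Request:
{"method": "move_tool", "body": {"offsets": [0.0005, 0.0028, 0, 0, 0, 0, 0.003, 0, 0, 0, 0, 0, 0, 0, 0, 0]}}

```text
t: 5.38
tcp_pos: [0.6231, 0.1157, 0.0877]
eef_rot: [0.617, 0.787, -0.0, -0.0]
wrist_force: [0.5, 0.5, -0.6]
grip_width: 0.0075
gripper_force: 59.6
```

Request:
{"method": "move_tool", "body": {"offsets": [0, 0, 0.003, 0, 0, 0, 0, 0, 0, 0, 0.002, 0, 0, 0, 0, 0]}}

```text
t: 5.72
tcp_pos: [0.6233, 0.1157, 0.0825]
eef_rot: [0.617, 0.787, -0.0, -0.0]
wrist_force: [0.1, 0.3, -1.8]
grip_width: 0.0079
gripper_force: 59.6
```

```bash
python3 - <<'E'
from h import *
s=sensors.read_state(); print(s["tcp_pos"],s["wrist_force"],s["ft_torque"])
w=save("wrist","w5"); np.savez("pics/w5.npz",**w,p=s["tcp_pos"],q=s["eef_rot"])
for r in (217,220,223,226): print(r,w["pixels"][r,300:346].sum(1)//3)
E
```

```text
[0.62328049 0.11569469 0.08251544] [ 0.08915302  0.27741422 -1.76479827] [0.03422759 0.0161266  0.02499821]
217 [54 52 52 51 53 55 54 53 48 53 51 50 50 53 51 49 52 52 51 56 52 50 49 52
 51 54 53 52 51 57 52 50 52 50 52 51 54 54 51 51 56 61 62 61 59 59]
220 [53 53 55 52 50 54 49 52 47 48 47 53 57 53 55 57 57 57 53 55 57 58 56 52
 55 57 55 54 55 49 49 47 52 49 49 54 54 52 50 57 59 62 63 63 62 59]
223 [ 49  54  54  54  55  54  52  51  42  56  87 113 119 121 116 115 114 118
 116 118 117 115 119 114 116 116 118 111  87  56  50  52  51  53  57  52
  52  55  52  56  54  54  58  60  62  63]
226 [ 50  53  47  55  53  53  54  53  48  55  91 111 108  90  79  72  75  79
  77  77  77  76  79  78  80  97 108 113  87  61  50  53  52  54  51  48
  51  51  51  54  50  54  59  58  61  60]
```

Slot columns 309.5–328.5 now centre on the bar (319). I'll lower it in small steps.

Request:
{"method": "move_tool", "body": {"offsets": [0, 0, 0.002, 0, 0, 0, 0, 0, 0, 0, 0.001, 0, 0, 0, 0, 0]}}

```text
t: 6.1
tcp_pos: [0.6234, 0.1157, 0.0797]
eef_rot: [0.617, 0.787, -0.0, -0.0]
wrist_force: [-0.6, 0.3, -0.7]
grip_width: 0.0074
gripper_force: 59.6
```

Request:
{"method": "move_tool", "body": {"offsets": [0, 0, 0.001, 0, 0, 0, 0, 0, 0, 0, 0.001, 0, 0, 0, 0, 0]}}

```text
t: 6.43
tcp_pos: [0.6234, 0.1157, 0.0778]
eef_rot: [0.617, 0.787, -0.0, -0.0]
wrist_force: [0.1, 0.7, -0.5]
grip_width: 0.0073
gripper_force: 59.6
```

Request:
{"method": "move_tool", "body": {"offsets": [0, 0, 0.001, 0, 0, 0, 0, 0, 0, 0, 0.001, 0, 0, 0, 0, 0]}}

```text
t: 6.77
tcp_pos: [0.6234, 0.1157, 0.0757]
eef_rot: [0.617, 0.787, -0.0, -0.0]
wrist_force: [-0.4, 0.1, -1.4]
grip_width: 0.0076
gripper_force: 59.6
```

Request:
{"method": "move_tool", "body": {"offsets": [0, 0, 0.001, 0, 0, 0, 0, 0, 0, 0, 0.001, 0, 0, 0, 0, 0]}}

```text
t: 7.1
tcp_pos: [0.6234, 0.1157, 0.0737]
eef_rot: [0.617, 0.787, -0.0, -0.0]
wrist_force: [-0.2, -0.6, -1.2]
grip_width: 0.0075
gripper_force: 59.6
```

Request:
{"method": "move_tool", "body": {"offsets": [0, 0, 0.001, 0, 0, 0, 0, 0]}}

```text
t: 7.27
tcp_pos: [0.6237, 0.1157, 0.0733]
eef_rot: [0.617, 0.787, 0.0, 0.0]
wrist_force: [-0.8, 0.2, 2.2]
grip_width: 0.0072
gripper_force: 59.9
```

Contact came at 0.0733, as predicted, so the tip is on the strip. I'll slide with a light press and watch z and the force.

Request:
{"method": "move_tool", "body": {"offsets": [0, 0.001, 0.0003, 0, 0, 0.001, 0, 0, 0, 0.001, 0, 0, 0, 0.001, 0, 0, 0, 0.001, 0, 0]}}

```text
t: 7.68
tcp_pos: [0.6263, 0.1164, 0.0732]
eef_rot: [0.616, 0.787, -0.002, -0.002]
wrist_force: [-9.1, -2.9, 10.4]
grip_width: 0.0077
gripper_force: 61.3
```

Request:
{"method": "move_tool", "body": {"offsets": [0, 0.0007, 0, 0, 0, 0.0007, 0, 0, 0, 0.0007, 0, 0]}}

```text
t: 7.93
tcp_pos: [0.6284, 0.1169, 0.0732]
eef_rot: [0.617, 0.787, -0.002, -0.002]
wrist_force: [-9.3, -1.5, 9.8]
grip_width: 0.0074
gripper_force: 61.3
```

Request:
{"method": "move_tool", "body": {"offsets": [0, 0.0007, -0.0005, 0, 0, 0.0007, 0, 0, 0, 0.0007, 0, 0]}}

```text
t: 8.18
tcp_pos: [0.6306, 0.1175, 0.0733]
eef_rot: [0.617, 0.787, -0.002, -0.002]
wrist_force: [-7.1, -1.8, 6.6]
grip_width: 0.0071
gripper_force: 60.7
```

Request:
{"method": "move_tool", "body": {"offsets": [0, 0.0007, 0, 0, 0, 0.0007, 0, 0, 0, 0.0007, 0, 0]}}

```text
t: 8.43
tcp_pos: [0.6326, 0.118, 0.0733]
eef_rot: [0.617, 0.787, -0.002, -0.002]
wrist_force: [-7.6, -1.5, 6.9]
grip_width: 0.0077
gripper_force: 60.7
```

Request:
{"method": "move_tool", "body": {"offsets": [0, 0.0007, 0, 0, 0, 0.0007, 0, 0, 0, 0.0007, 0, 0]}}

```text
t: 8.68
tcp_pos: [0.6347, 0.1185, 0.0733]
eef_rot: [0.617, 0.787, -0.002, -0.002]
wrist_force: [-7.2, -3.9, 6.5]
grip_width: 0.0073
gripper_force: 60.7
```

Request:
{"method": "move_tool", "body": {"offsets": [0, 0.0007, 0, 0, 0, 0.0007, 0, 0, 0, 0.0007, 0, 0]}}

```text
t: 8.93
tcp_pos: [0.6368, 0.119, 0.0733]
eef_rot: [0.617, 0.787, -0.002, -0.001]
wrist_force: [-6.2, -2.5, 6.4]
grip_width: 0.0076
gripper_force: 60.6
```

Request:
{"method": "move_tool", "body": {"offsets": [0, 0.0007, 0, 0, 0, 0.0007, 0, 0, 0, 0.0007, 0, 0]}}

```text
t: 9.18
tcp_pos: [0.639, 0.1196, 0.0732]
eef_rot: [0.617, 0.787, -0.001, -0.001]
wrist_force: [-5.5, -1.8, 5.7]
grip_width: 0.0072
gripper_force: 60.6
```

Request:
{"method": "move_tool", "body": {"offsets": [0, 0.0007, 0, 0, 0, 0.0007, 0, 0, 0, 0.0007, 0, 0]}}

```text
t: 9.43
tcp_pos: [0.6414, 0.1202, 0.0732]
eef_rot: [0.617, 0.787, -0.001, -0.001]
wrist_force: [-4.6, -1.9, 4.6]
grip_width: 0.0076
gripper_force: 60.3
```

Request:
{"method": "move_tool", "body": {"offsets": [0, 0.0007, 0, 0, 0, 0.0007, 0, 0, 0, 0.0007, 0, 0]}}

```text
t: 9.68
tcp_pos: [0.6443, 0.1209, 0.0729]
eef_rot: [0.617, 0.787, -0.0, -0.0]
wrist_force: [-3.6, -0.8, 0.9]
grip_width: 0.0073
gripper_force: 59.9
```

The vertical force fell away and z dropped, so it has probably found the slot. I'll test by lowering.

Request:
{"method": "move_tool", "body": {"offsets": [0, 0, 0.0007, 0, 0, 0, 0.0007, 0, 0, 0, 0, 0]}}

```text
t: 9.93
tcp_pos: [0.6446, 0.1209, 0.0714]
eef_rot: [0.617, 0.787, -0.0, -0.0]
wrist_force: [-2.4, -1.6, 0.1]
grip_width: 0.0074
gripper_force: 59.7
```

Dropping freely. Contact is expected at TCP ≈ 0.0608.

Request:
{"method": "move_tool", "body": {"offsets": [0, 0, 0.002, 0, 0, 0, 0.002, 0, 0, 0, 0.002, 0, 0, 0, 0, 0]}}

```text
t: 10.27
tcp_pos: [0.6445, 0.1209, 0.065]
eef_rot: [0.617, 0.787, -0.0, -0.0]
wrist_force: [-2.7, -1.0, -1.5]
grip_width: 0.0072
gripper_force: 59.6
```

Request:
{"method": "move_tool", "body": {"offsets": [0, 0, 0.002, 0, 0, 0, 0.001, 0, 0, 0, 0, 0]}}

```text
t: 10.52
tcp_pos: [0.6445, 0.1209, 0.0624]
eef_rot: [0.617, 0.787, -0.0, -0.0]
wrist_force: [-2.4, -0.6, -0.6]
grip_width: 0.0074
gripper_force: 59.6
```

Request:
{"method": "move_tool", "body": {"offsets": [0, 0, 0.0008, 0, 0, 0, 0.0008, 0, 0, 0, 0, 0]}}

```text
t: 10.77
tcp_pos: [0.6445, 0.1209, 0.061]
eef_rot: [0.617, 0.787, -0.0, -0.0]
wrist_force: [-3.8, -1.5, 0.7]
grip_width: 0.0074
gripper_force: 59.8
```

Request:
{"method": "move_tool", "body": {"offsets": [0, 0, 0.0004, 0, 0, 0, 0, 0]}}

```text
t: 10.93
tcp_pos: [0.6446, 0.1209, 0.0609]
eef_rot: [0.617, 0.787, -0.0, -0.0]
wrist_force: [-4.8, -1.4, 1.9]
grip_width: 0.0075
gripper_force: 60.1
```

Seated. I'll ease the side load and turn clockwise (+).

Request:
{"method": "move_tool", "body": {"offsets": [0, -0.0005, -0.0003, 0, 0, 0, 0, 0.1, 0, 0, 0, 0.1, 0, 0, 0, 0.1, 0, 0, 0, 0]}}

```text
t: 11.35
tcp_pos: [0.6447, 0.1212, 0.061]
eef_rot: [0.729, 0.685, 0.001, 0.0]
wrist_force: [-1.6, 0.6, -1.6]
grip_width: 0.0076
gripper_force: 59.5
```

```bash
python3 -c "
from bench import sensors;s=sensors.read_state();print(s['ft_torque'])"
```

```text
[0.0739832  0.2926564  0.02429998]
```

Request:
{"method": "move_tool", "body": {"offsets": [0, 0, 0, 0.1, 0, 0, 0, 0.1, 0, 0, 0, 0.1, 0, 0, 0, 0.1, 0, 0, 0, 0]}}

```text
t: 11.77
tcp_pos: [0.645, 0.121, 0.0612]
eef_rot: [0.849, 0.528, 0.001, 0.0]
wrist_force: [0.2, 0.2, -0.1]
grip_width: 0.0075
gripper_force: 59.5
```

```bash
python3 -c "
from bench import sensors;s=sensors.read_state();print(s['ft_torque'])"
```

```text
[ 0.00231624  0.09081775 -0.04418444]
```

Request:
{"method": "move_tool", "body": {"offsets": [0, 0, 0, 0.1, 0, 0, 0, 0.1, 0, 0, 0, 0.1, 0, 0, 0, 0.1, 0, 0, 0, 0]}}

```text
t: 12.18
tcp_pos: [0.645, 0.1208, 0.0613]
eef_rot: [0.937, 0.35, 0.001, 0.0]
wrist_force: [-0.0, 0.0, -1.1]
grip_width: 0.0076
gripper_force: 59.6
```

```bash
python3 -c "
from bench import sensors;s=sensors.read_state();print(s['ft_torque'])"
```

```text
[-0.02587749  0.03397334 -0.00735819]
```

Request:
{"method": "move_tool", "body": {"offsets": [0, 0, 0, 0.1, 0, 0, 0, 0.1, 0, 0, 0, 0.1, 0, 0, 0, 0.1, 0, 0, 0, 0.1]}}

```text
t: 12.6
tcp_pos: [0.6446, 0.12, 0.0612]
eef_rot: [0.994, 0.108, 0.0, 0.001]
wrist_force: [-0.6, -4.5, -0.7]
grip_width: 0.0073
gripper_force: 59.7
```

Request:
{"method": "move_tool", "body": {"offsets": [0, 0, 0, 0, 0, 0, 0, 0]}}

```text
t: 12.77
tcp_pos: [0.6446, 0.12, 0.0612]
eef_rot: [0.994, 0.11, 0.0, 0.001]
wrist_force: [-0.7, -4.2, 0.5]
grip_width: 0.0075
gripper_force: 59.6
```

```bash
python3 -c "
from bench import sensors;s=sensors.read_state();print(s['ft_torque'],s['eef_rot'])"
```

```text
[-0.9347761  0.0271782  0.0416817] [9.93954516e-01 1.09790649e-01 3.94831693e-04 5.26957595e-04]
```

Request:
{"method": "move_tool", "body": {"offsets": [0, 0.0006, 0.0003, 0.04, 0, 0, 0, 0, 0, 0, 0, 0]}}

```text
t: 13.02
tcp_pos: [0.6447, 0.1197, 0.061]
eef_rot: [0.996, 0.089, 0.0, 0.0]
wrist_force: [0.5, -4.8, 0.2]
grip_width: 0.0075
gripper_force: 59.7
```

Request:
{"method": "move_tool", "body": {"offsets": [0, 0, 0, 0, 0, 0, 0, 0, 0, 0, 0, 0, 0, 0, 0, 0], "jaw": 0.026}}

```text
t: 13.35
tcp_pos: [0.6443, 0.1208, 0.0608]
eef_rot: [0.996, 0.087, 0.0, -0.0]
wrist_force: [0.6, 0.7, 0.1]
grip_width: 0.026
gripper_force: 0.0
```

```bash
python3 -c "
from bench import sensors;s=sensors.read_state();print(s['ft_torque'],s['eef_rot'])"
```

```text
[-0.00501434 -0.03663069 -0.02010502] [ 9.96217601e-01  8.68929061e-02  1.00708431e-04 -3.22812476e-04]
```

Request:
{"method": "move_tool", "body": {"offsets": [0, 0, -0.01, 0, 0, 0, -0.02, 0, 0, 0, -0.03, 0, 0, 0, -0.02, 0, 0, 0, 0, 0]}}

```text
t: 13.77
tcp_pos: [0.6469, 0.1207, 0.147]
eef_rot: [0.996, 0.087, 0.005, -0.0]
wrist_force: [1.4, -0.5, 0.1]
grip_width: 0.0259
gripper_force: 0.0
```

```bash
python3 - <<'E'
from h import *
s=sensors.read_state(); w=save("wrist","w6",(200,80,520,320),2.4); np.savez("pics/w6.npz",**w,p=s["tcp_pos"],q=s["eef_rot"])
E
```

View pics/w6.png

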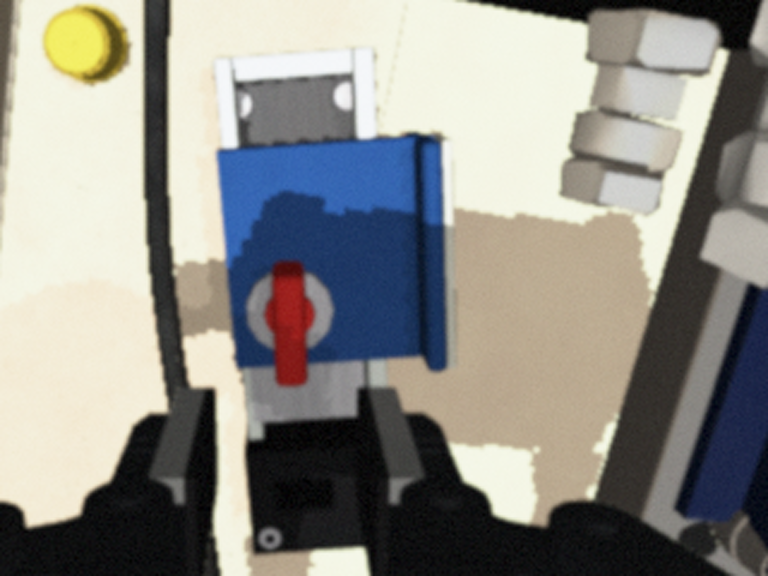

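The screw is seated with its collar (289,312) on the fence plate. The bar has turned across to lie along the rail. The fingers are clear, and the yellow cap at (80,42) hasn't moved.

```bash
python3 -c "
from bench import hand_in; print(hand_in())"
```

```text
the job is handed in; nothing more can be done
None
```

The blue fence is fastened: I slid it along until the thumbscrew dropped into the hidden strip, seated the collar on the fence, turned it clockwise about 1.63 rad and let go. The job is handed in at about 14 s with the fingers clear; pressing peaked at about 10 N while sliding and the hand-in returned no verdict.

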